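# Ink a seal stone through the window of the inking box

## Robot

A 6-joint arm with a two-finger parallel gripper is mounted at the origin on the work surface. World frame = base frame: x ahead of the robot, y to its left, z up, the work surface at z = 0. Lengths are in m, angles in rad, forces in N, time in s.
With the tool pointing down it reaches from about 0.2 to 0.875 m from the base axis. Payload 3.4 kg.
Tool frame: the origin (TCP) lies between the finger pads; the fingertips stand 25 mm ahead of it and the grasp point (between the pads) lies 6 mm ahead of it (r.nose_length is the z of the fingertips in the tool frame, in m); z points along the fingers, y is the line along which they close (so a half turn about z gives the same grasp; the last joint's range is limited). The gripper opens to 94 mm and grips with 3 to 60 N. Pads are 16 mm wide; open, the fingers measure 119 mm over their backs; the gripper's body (75 mm by 177 mm) begins 78 mm behind the grasp point.
Start: joints at [1.16, 0.276, 1.505, -0, 1.361, -0.121], TCP at [0.164, 0.551, 0.205] pointing down, gripper open.
Joint ranges: [-2.89, 2.89], [-0.75, 2.08], [0.22, 2.7], [-1.18, 4.32], [0.11, 2.71], [-2.7, 2.7]. Speed limits (rad/s): [2.57, 2.57, 3.14, 3.14, 3.14, 3.14].

## Interface

Orientations are given as a unit quaternion [w, x, y, z].
In Python, from plant import r, gripper_to, inverse_kinematics, vision, models, telemetry gives the robot as it stands. Calls block until the motion is done:
- r.move_to(position, orientation): joint-space move of the TCP to a pose.
- r.move_l(position, rot=None, vel=0.15, guard=None): straight line of the TCP; rot=None keeps the orientation; vel is the mean speed in m/s. With guard (N) it stops when the force on the tool has changed by that much, and returns True; else False.
- r.movej(angles): joint-space move.
- gripper_to(opening, f_grip=None): finger opening in m; f_grip is the grip in N (None keeps the last); returns when the fingers have stopped.
- r.hold(seconds).
- inverse_kinematics(position, orientation): joint angles nearest the present ones, or None.
- vision.snapshot(name): name is "side" or "top"; returns the picture (400x640x3 uint8, red, green, blue); there is no depth.
- vision.get_calibration(name): a dict with "fx", "fy", "cx", "cy" (pixels), "position" and "orientation" of the camera in the world. Camera axes: x right, y down, z forward; pixel columns grow to the right and rows downward; lengths in m; the calibration is good to about 2 mm. A picture is of the moment at which its call begins. get_calibration takes no time and is no camera call.
A pose or a line that the arm cannot do raises r.PlanningError and nothing moves.
- r.sign_off(): hands the job in; it is judged then, once.
Trained networks look in the newest picture that a camera, given by its name, has taken for a name from the list of things; names that differ only in an ending like _2 or _b are one class to them, and where a whole thing is asked for, a point or a joint stands for the part that bears it (a point fixed in the world has none). Each returns a list of dicts, best first, with "score" (0 to 1); they miss things now and then, are a little off and sometimes report something else, mostly with a low value. They report only what shows in the picture. A call takes as long as a camera call. They do not tell look-alikes from the thing itself.
- models.boxes_of(thing, camera): "at" ([x, y, z] in m, in world coordinates, good to about 4 mm: the middle of the surface that is visible of it).
- models.regions_of(thing, camera): "pixels" (400x640 bool, what is visible of it).
- models.mark_of(thing, camera): "at" ([x, y, z] in m, in world coordinates, good to about 4 mm: a listed point, or the origin of a listed thing).
Readings, each from a call of its own:
- telemetry.current_t(): time.
- telemetry.current_joints(): joint angles.
- telemetry.current_dq(): joint speeds.
- telemetry.current_joint_efforts(): joint torques, N m.
- telemetry.current_ee_pos(): TCP position.
- telemetry.current_tool_rot(): TCP orientation.
- telemetry.current_wrist_force(): force on the tool from outside, world axes, zero at the start.
- telemetry.current_torque(): the same for the moment, N m.
- telemetry.current_opening(): finger opening in m.
- telemetry.current_finger_force(): force on a finger pad.
Only numpy, scipy, OpenCV 4.12 (cv2) and the standard library are available. Lean on these libraries where they do the work, as an engineer would, in place of code of your own. Each camera call takes 0.05 s, during which the arm holds its last target. There are 200 camera calls.

## Task

With the gripper, press the treadle beside the inking box down to its stop, which opens the shutter under the brass guard plate. Then pick up the tall oblong seal stone, lower it foot first through the slot in the guard plate and press it gently onto the sprung ink pad inside, about halfway down the pad's travel and never to the bottom. Finish while holding the stone there, upright in the gripper, and leave everything else on the table where it stands.

Things in the scene. Friction and masses are not known exactly. Their poses are not given: they have to be found in the camera images.
- seal_center (a point): the centre (half-way up) of the tall oblong seal stone: a plain polished block 24 mm (its x) by 40 mm (its y) by 105 mm tall (its z, up), about 0.24 kg, loose, standing on its foot; the only oblong stone and the tallest. A half turn about z makes no difference. Grip it across the 24 mm, in the upper half (about 75 mm above the foot), since the lowest 30 mm go into the box
- seal_foot (a point): centre of the underside of that stone, 52.5 mm below its centre; same axes
- ink_box: the inking box, fixed: a dark wooden box with a brass top, 150 mm (x) by 120 mm (y), top 70 mm above the table; origin on the table under the centre of the slot, which is also the centre of the box; z up. The treadle is on its +y side
- window (a point): centre of the slot, level with the top of the brass guard plate (70 mm above the table); axes as the box. The slot is 26 mm (x) by 42 mm (y), 2 mm more than the stone each way, with a 4 mm 45-degree chamfer round its mouth, and goes through the 12 mm plate. Under the plate is the steel shutter (top 14 mm below this point), and under it the ink pad, its top 24 mm below this point when not pressed
- treadle (a joint): angle of the treadle, 0 up (start) to 0.30 rad at its stop. Free end raised 17 degrees at 0, level at the stop. Takes about 6 N near the free end; past three quarters of the way an over-centre spring drives it to the stop, where it stays by itself. It slides the shutter fully open as it goes down
- treadle_hinge (a point): middle of the treadle's hinge, whose axis is the box's y: at box x +50, y +115 mm, 30 mm above the table. The treadle is a steel plate 115 mm long, 58 mm wide, 6 mm thick, with its free end towards box -x
- treadle_press (a point): the spot to press, on top of the treadle in its middle, 85 mm from the hinge; about 58 mm above the table when up and 33 mm when at the stop; turns with the treadle
- pad (a joint): how far the ink pad is pressed down, m: 0 up, 0.012 bottomed out. Spring: starts to give at about 3 N, 7 N at halfway (0.006)
- shutter (a joint): how far the shutter is slid open, m: 0 shut, 0.036 fully open; moved by the treadle, towards box +x
- square_seal: bystander: square seal stone, 34 by 34 by 70 mm tall, loose; origin at the centre of its underside
- round_seal: bystander: round seal stone, 34 mm diameter, 75 mm tall, loose; origin at the centre of its underside
- paperweight: bystander: dark wooden ruler-shaped paperweight, 32 (x) by 240 (y) by 18 mm, loose; origin at the centre of its underside
- ink_dish: bystander: small white dish, 72 mm across, 25 mm high, loose; origin at the centre of its underside
Mind the look-alikes: they are no part of the job. What is shaped like the part that bears seal_center but red is not meant.

How it is judged:
By the outcome, as a careful person would: the job done as asked, in the order asked, and still so for the second after the job is handed in, while the arm keeps its last pose, push and grip.
It also fails if it takes over 59 s, if anything falls off the work surface, if the arm or the gripper's body presses on something with over 40 N, if the wrist force passes 120 N, or if a joint passes its speed limit or range.

## Working session

There is one attempt and no reset: what is moved stays moved. The work goes in short steps, each a Python script; the robot and the scene stay as the last script left them, time stands still between calls to the robot, and variables do not carry over. Pictures are saved under pics/ and viewed, at most 10 in all, crops included, and the job is handed in when it is done.

```bash
ls; mkdir -p pics; python3 - <<'E'
from plant import r, vision, models, telemetry
import cv2, numpy as np
for n in ("top","side"):
    cv2.imwrite(f"pics/{n}0.png", vision.snapshot(n)[:,:,::-1])
    c=vision.get_calibration(n); print(n,{k:np.round(v,4).tolist() for k,v in c.items()})
    for t in ("seal_center","seal_foot","ink_box","window","treadle_hinge","treadle_press","square_seal","round_seal","paperweight","ink_dish"):
        print(t,[(np.round(d["at"],4).tolist(),round(d["score"],2)) for d in models.mark_of(t,n)[:4]])
print(telemetry.current_t(), r.nose_length, telemetry.current_tool_rot())
E
```

```text
pics
top {'fx': 454.294, 'fy': 454.294, 'cx': 316.1357, 'cy': 198.2665, 'position': [0.4254, 0.035, 0.9295], 'orientation': [-0.0752, 0.7122, -0.6941, 0.0734]}
seal_center [([0.5567, 0.2151, 0.0532], 0.87), ([0.4583, 0.1228, 0.0502], 0.78)]
seal_foot [([0.5573, 0.2142, 0.0011], 0.91), ([0.4562, 0.1204, 0.0007], 0.82), ([0.5837, 0.1372, -0.0019], 0.54)]
ink_box [([0.5699, -0.2358, 0.0012], 0.83), ([0.6162, -0.1135, 0.0339], 0.64)]
window [([0.5676, -0.2326, 0.0728], 0.57)]
treadle_hinge [([0.6157, -0.1165, 0.0309], 0.95)]
treadle_press [([0.5386, -0.1224, 0.0608], 0.74)]
square_seal [([0.5382, -0.124, 0.0554], 0.24)]
round_seal [([0.5811, 0.1385, -0.002], 0.8)]
paperweight [([0.7179, 0.2858, -0.0006], 0.83), ([0.5836, 0.1392, -0.0012], 0.72)]
ink_dish [([0.7156, 0.0903, 0.0029], 0.91), ([0.6163, -0.1162, 0.033], 0.36), ([0.4987, 0.2929, 0.0017], 0.23)]
side {'fx': 484.4796, 'fy': 484.4796, 'cx': 315.3616, 'cy': 200.1806, 'position': [0.3222, -0.4929, 0.7353], 'orientation': [-0.3441, 0.9067, -0.2284, 0.0862]}
seal_center []
seal_foot [([0.561, 0.2133, -0.003], 0.97), ([0.4565, 0.1181, 0.0015], 0.75)]
ink_box [([0.5716, -0.2364, 0.002], 0.74)]
window [([0.5738, -0.2345, 0.0716], 0.76), ([0.5004, 0.2916, 0.0005], 0.74)]
treadle_hinge [([0.6134, -0.1166, 0.0313], 0.97)]
treadle_press [([0.536, -0.1173, 0.0585], 0.56), ([0.7157, 0.2829, -0.002], 0.22)]
square_seal [([0.4552, 0.1239, 0.0527], 0.74), ([0.504, 0.2932, 0.001], 0.61)]
round_seal [([0.5802, 0.1408, 0.0], 0.7), ([0.6129, -0.1161, 0.0318], 0.59)]
paperweight [([0.7121, 0.2839, -0.0007], 0.85)]
ink_dish [([0.7171, 0.0863, 0.002], 0.89)]
1.1 0.025 [1.72032181e-05 1.44387926e-01 9.89521159e-01 5.02270239e-05]
```

View pics/top0.png

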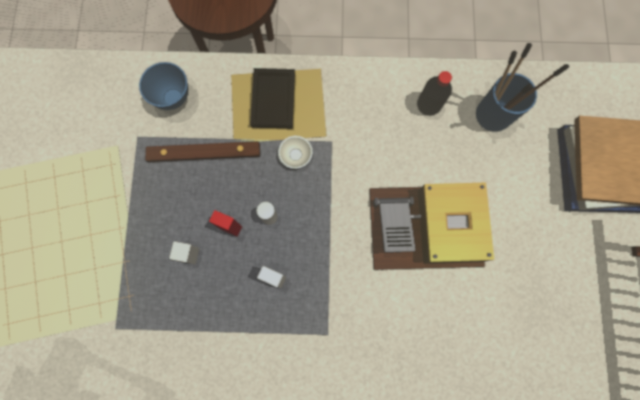

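View pics/side0.png

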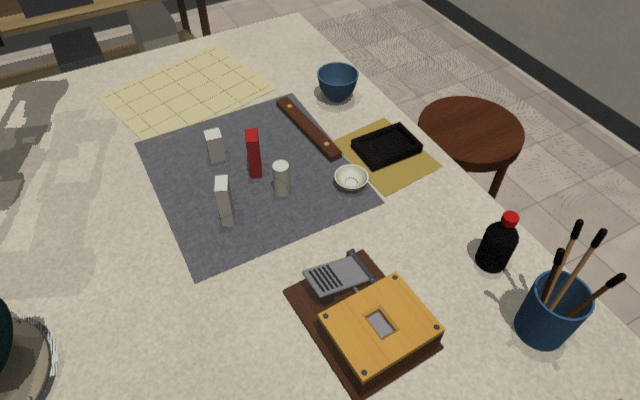

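Two candidates for the oblong stone: red at top (225,222) / side (254,153), and white at top (270,276) / side (223,200). The description says that the red one is not meant, so it is the white one. The other two white stones are the square one at (180,252) and the round one at (265,211). I'll confirm this in a crop and fit the poses.

```bash
cat > fit.py <<'E'
import numpy as np, cv2
from scipy.optimize import minimize
from scipy.spatial.transform import Rotation as R
from plant import vision, models
def proj(n,P):
    c=vision.get_calibration(n); q=np.array(c["orientation"])
    p=R.from_quat(q[[1,2,3,0]]).inv().apply(np.atleast_2d(P)-c["position"])
    return p[:,:2]/p[:,2:]*[c["fx"],c["fy"]]+[c["cx"],c["cy"]]
def ray(n,uv,z):
    c=vision.get_calibration(n); q=np.array(c["orientation"])
    d=R.from_quat(q[[1,2,3,0]]).apply([(uv[0]-c["cx"])/c["fx"],(uv[1]-c["cy"])/c["fy"],1])
    return np.array(c["position"])+d*(z-c["position"][2])/d[2]
def block(x,y,yaw,sx,sy,z0,z1):
    c,s=np.cos(yaw),np.sin(yaw)
    return np.array([[x+c*a-s*b,y+s*a+c*b,z] for z in (z0,z1) for a in (-sx/2,sx/2) for b in (-sy/2,sy/2)])
def hullmask(n,P):
    m=np.zeros((400,640),np.uint8); h=cv2.convexHull(proj(n,P).astype(np.float32))
    S=4; M=np.zeros((400*S,640*S),np.uint8); cv2.fillPoly(M,[np.round((h+.5)*S-.5).astype(np.int32)],255)
    return cv2.resize(M,(640,400),interpolation=cv2.INTER_AREA)/255.
def fit(masks,dims,x0,free=3):
    """masks {cam: bool}; dims sx,sy,z0,z1; returns x,y,yaw and IoU"""
    def cost(v):
        c=0
        for n,m in masks.items():
            h=hullmask(n,block(*v,*dims)); c+=1-np.minimum(h,m).sum()/np.maximum(h,m).sum()
        return c
    best=min((minimize(cost,[x0[0],x0[1],y],method="Nelder-Mead",options=dict(initial_simplex=[[x0[0],x0[1],y],[x0[0]+.008,x0[1],y],[x0[0],x0[1]+.008,y],[x0[0],x0[1],y+.3]],xatol=1e-4,fatol=1e-4)) for y in x0[2]),key=lambda o:o.fun)
    return best.x,best.fun
E
python3 - <<'E'
from fit import *
im={n:vision.snapshot(n) for n in("top","side")}
ms={}
for n in im:
    hsv=cv2.cvtColor(im[n],cv2.COLOR_RGB2HSV)
    u=proj(n,[.457,.121,.05])[0]
    for d in models.regions_of("seal_center",n):
        p=d["pixels"]; cy,cx=[a.mean() for a in np.nonzero(p)]
        print(n,d["score"],p.sum(),cx,cy)
        if np.hypot(cx-u[0],cy-u[1])<25 and n not in ms: ms[n]=p.astype(float)
print(ms.keys())
for k in [ms]+[{n:ms[n]} for n in ms]: print("seal",fit(k,(.024,.040,0,.105),(.457,.121,[-.5,0,.5,1,1.5,2.0])))
bm={}
for n in im:
    hsv=cv2.cvtColor(im[n],cv2.COLOR_RGB2HSV); m=((hsv[...,0]>15)&(hsv[...,0]<32)&(hsv[...,1]>130)&(hsv[...,2]>120)).astype(np.uint8)
    nl,l,st,ce=cv2.connectedComponentsWithStats(m); u=proj(n,[.57,-.235,.07])[0]
    i=1+np.argmin([np.hypot(*(c-u))+1000*(s[4]<800) for c,s in zip(ce[1:],st[1:])])
    cn,_=cv2.findContours((l==i).astype(np.uint8),cv2.RETR_EXTERNAL,cv2.CHAIN_APPROX_NONE)
    M=np.zeros((400,640),np.uint8); cv2.drawContours(M,cn,-1,1,-1); bm[n]=M.astype(float)
    # slot
    H=(M>0)&(l!=i); k,ll,s2,c2=cv2.connectedComponentsWithStats(H.astype(np.uint8)); 
    for j in range(1,k):
        if s2[j,4]>60: print(n,"slot blob",s2[j],c2[j],ray(n,c2[j],.07), cv2.minAreaRect(np.argwhere(ll==j)[:,::-1].astype(np.float32)))
for k in [bm]+[{n:bm[n]} for n in bm]: print("box",fit(k,(.150,.120,.069,.07),(.57,-.235,[-.1,.1])))
t=im["top"]; s=im["side"]
A=cv2.resize(t[200:310,150:300],(750,550),interpolation=cv2.INTER_CUBIC); cv2.imwrite("pics/cropA.png",A[:,:,::-1])
B=np.hstack([cv2.resize(t[170:280,360:500],(420,330)),cv2.resize(s[240:400,280:450],(350,330))]);cv2.imwrite("pics/cropB.png",B[:,:,::-1])
E
```

```text
top 0.95 473 225.81183932346724 223.3509513742072
top 0.67 367 271.6076294277929 277.2234332425068
side 0.8 626 253.3961661341853 153.5111821086262
side 0.74 779 224.25930680359434 199.56225930680358
dict_keys(['top', 'side'])
seal (array([0.45657248, 0.11874844, 2.76679192]), np.float64(0.1781476847430321))
seal (array([0.45653259, 0.11867221, 2.73603963]), np.float64(0.09099202286710517))
seal (array([ 0.45714321,  0.11993457, -0.36833754]), np.float64(0.0683517148176499))
side slot blob [366 309  29  30 445] [380.11235955 323.48988764] [ 0.56939978 -0.23640861  0.07      ] ((380.1257019042969, 323.1705627441406), (28.30406379699707, 16.609573364257812), 53.61565017700195)
box (array([ 0.57105158, -0.23371033,  0.05309199]), np.float64(1.0101395348358595))
box (array([ 0.65579604, -0.25321357, -1.12227014]), np.float64(0.9954350861579537))
box (array([ 0.57107174, -0.23371412,  0.05307911]), np.float64(0.014424127823528976))
```

View pics/cropA.png

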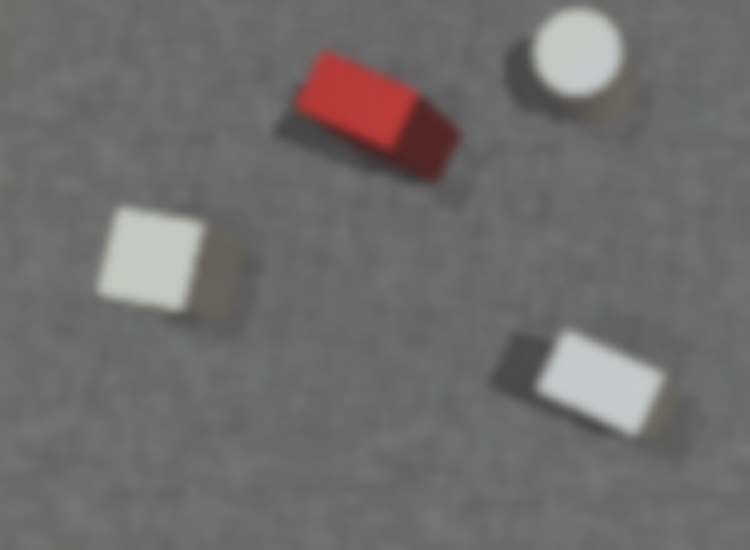

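View pics/cropB.png

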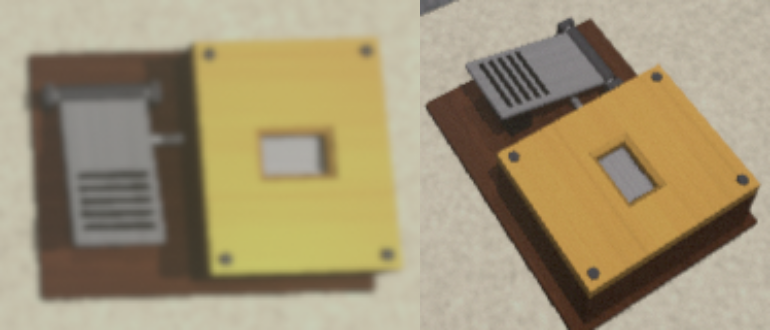

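The crop confirms it: the white oblong stone is at top pixel (270,276), with the red look-alike at (225,222). In crop B the shutter shows steel in the slot, and the treadle is raised. The side fit of the box is tight at (0.571, -0.234, yaw 0.053) and agrees with the hinge mark. Next I press the treadle.

```bash
cat > h.py <<'E'
from plant import r, gripper_to, inverse_kinematics, vision, models, telemetry as T
from fit import *
def down(a): p=(a+np.pi/2)/2; return np.array([0,np.cos(p),np.sin(p),0])
def boxpt(b,p): c,s=np.cos(b[2]),np.sin(b[2]); return np.array([b[0]+c*p[0]-s*p[1],b[1]+s*p[0]+c*p[1],p[2]])
def topplate(n,im,g=(.571,-.234,.07)):
    hsv=cv2.cvtColor(im,cv2.COLOR_RGB2HSV); m=((hsv[...,0]>15)&(hsv[...,0]<35)&(hsv[...,1]>110)&(hsv[...,2]>110)).astype(np.uint8)
    u=proj(n,g)[0]; w=np.zeros_like(m); x,y=u.astype(int); w[max(0,y-70):y+70,max(0,x-75):x+75]=1
    nl,l,st,ce=cv2.connectedComponentsWithStats(m*w); i=1+np.argmax(st[1:,4])
    cn,_=cv2.findContours((l==i).astype(np.uint8),cv2.RETR_EXTERNAL,cv2.CHAIN_APPROX_NONE)
    M=np.zeros((400,640),np.uint8); cv2.drawContours(M,cn,-1,1,-1); return M.astype(float)
E
python3 - <<'E'
from h import *
b=(.571,-.234,.053)
im=vision.snapshot("top"); m=topplate("top",im); print("box top",fit({"top":m},(.15,.12,.069,.07),(.571,-.234,[-.1,.1])))
gripper_to(0.0,20)
p=boxpt(b,(-.035,.115,0)); q=down(b[2])
r.move_to([p[0],p[1],.19],q)
print(T.current_t(),T.current_ee_pos(),T.current_wrist_force())
r.move_l([p[0],p[1],.025+.070],vel=.15)
g=r.move_l([p[0],p[1],.025+.032],vel=.05,guard=25)
print(g,T.current_t(),T.current_ee_pos()-[0,0,.025],T.current_wrist_force())
r.move_l([p[0],p[1],.2],vel=.2)
for n in("top","side"):
    im=vision.snapshot(n); cv2.imwrite(f"pics/{n}1.png",im[:,:,::-1])
    for t in("treadle_press","treadle_hinge","window"): print(n,t,[(np.round(d["at"],4).tolist(),round(d["score"],2)) for d in models.mark_of(t,n)[:2]])
cv2.imwrite("pics/crop1.png",cv2.resize(im[240:400,280:450],(510,480))[:,:,::-1])
print(T.current_t())
E
```

```text
box top (array([ 0.57027255, -0.23230933,  0.05190081]), np.float64(0.029583000975272333))
5.4667 [ 0.53010849 -0.12021004  0.1900488 ] [-0.9466728  -0.07326022 -0.19968256]
False 7.1583 [ 0.53002085 -0.12089735  0.0323639 ] [-1.72059484  0.48394498  5.75008859]
top treadle_press [([0.54, -0.1208, 0.0554], 0.97)]
top treadle_hinge [([0.6152, -0.1158, 0.0316], 0.91)]
top window [([0.7143, 0.0902, 0.0014], 0.36)]
side treadle_press [([0.5344, -0.116, 0.0618], 0.72)]
side treadle_hinge [([0.6128, -0.1175, 0.0274], 0.79)]
side window [([0.5703, -0.2302, 0.073], 0.71), ([0.455, 0.1177, -0.001], 0.63)]
8.425
```

View pics/crop1.png

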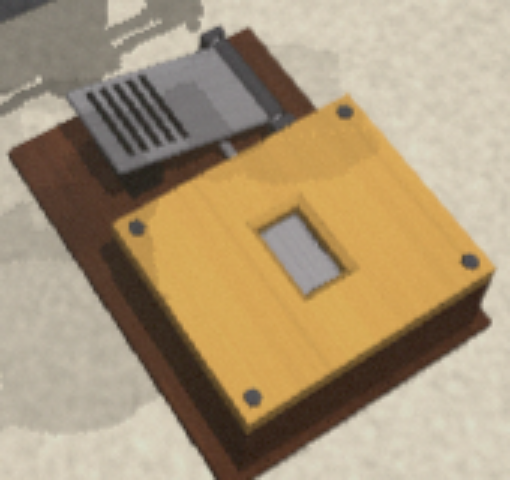

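The treadle is still up at crop (170,110), and the slot still shows the steel shutter at (300,255). The contact force was only about 6 N, so it sprang back. I'll press deeper and log the force against height.

```bash
python3 - <<'E'
from h import *
b=(.571,-.234,.053)
p=boxpt(b,(-.037,.115,0))
r.move_l([p[0],p[1],.025+.064],vel=.2)
for z in np.arange(.056,.014,-.003):
    g=r.move_l([p[0],p[1],.025+z],vel=.05,guard=22)
    f=T.current_wrist_force(); e=T.current_ee_pos(); print(g,round(z,4),np.round(e-[0,0,.025],4),np.round(f,1))
    if g or f[2]>22: break
im=vision.snapshot("side"); cv2.imwrite("pics/crop2.png",cv2.resize(im[200:400,260:460],(600,600))[:,:,::-1])
print(T.current_t(),T.current_opening())
E
```

```text
False 0.056 [ 0.5281 -0.1212  0.0564] [ 0.6  0.3 -0.4]
False 0.053 [ 0.5279 -0.1211  0.053 ] [-0.2 -0.3 -0.3]
False 0.05 [ 0.5278 -0.1211  0.0498] [ 0.7 -0.1  0.1]
False 0.047 [ 0.5278 -0.121   0.0467] [ 0.5  0.1 -1.3]
False 0.044 [ 0.5278 -0.1211  0.0438] [0.9 0.  0.4]
False 0.041 [ 0.5278 -0.121   0.0408] [0.4 0.5 0.3]
False 0.038 [ 0.5277 -0.1211  0.0377] [-0.3 -0.1  0.1]
False 0.035 [ 0.5284 -0.1213  0.0355] [-0.7 -0.3  4.4]
False 0.032 [ 0.5281 -0.1214  0.0324] [-1.4 -0.3  4.1]
False 0.029 [ 0.5279 -0.1213  0.0291] [-1.  -0.2  3.4]
False 0.026 [ 0.5279 -0.1213  0.0259] [-0.1 -1.5  3.6]
False 0.023 [ 0.5279 -0.121   0.0226] [-0.5 -0.8  1.6]
False 0.02 [ 0.5277 -0.1207  0.0195] [0.1 0.3 0.8]
False 0.017 [ 0.5277 -0.1209  0.0166] [ 0.7 -0.3  0.1]
12.7417 0.000555949320030992
```

View pics/crop2.png

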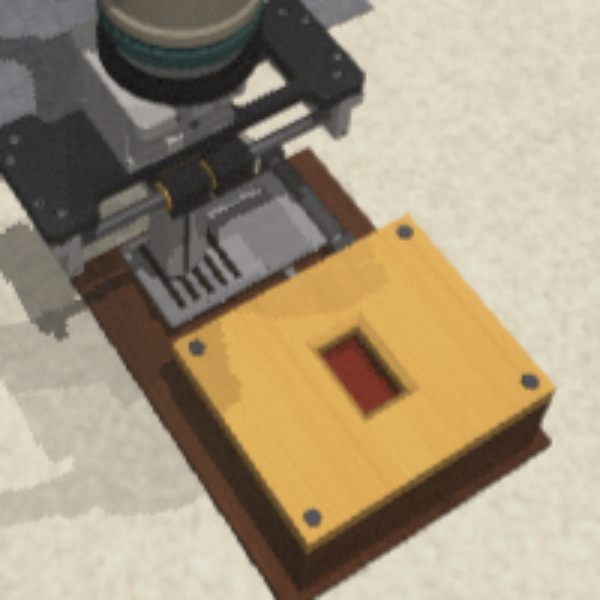

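The slot now shows the red ink pad at crop (365,372), so the shutter is open and the treadle is level. However, contact came about 21 mm lower than the nominal fingertip height predicts. I'll check the real fingertip position against the pictures before relying on it.

```bash
python3 - <<'E'
from h import *
p=T.current_ee_pos()
im=vision.snapshot("side"); 
for d in (0.025,0.006,0.0): print(d,(proj("side",p-[0,0,d])[0]-[260,200])*3)
print(T.current_tool_rot(), T.current_wrist_force())
r.move_l([p[0],p[1],.2],vel=.25)
gripper_to(.06)
p=T.current_ee_pos(); im=vision.snapshot("side")
u=proj("side",p)[0].astype(int); x0,y0=u[0]-70,u[1]-60
x0=max(x0,0); y0=max(y0,0)
C=cv2.resize(im[y0:y0+130,x0:x0+150],None,fx=4,fy=4,interpolation=cv2.INTER_CUBIC)
a=T.current_tool_rot(); Q=R.from_quat(a[[1,2,3,0]])
for s,col in((.03,(255,0,0)),(-.03,(255,0,0))):
    for z in(0,.025):
        v=(proj("side",p+Q.apply([0,s,z]))[0]-[x0,y0])*4; cv2.circle(C,tuple(int(k) for k in v),3,(255,0,0) if z==0 else (0,255,0),-1)
cv2.imwrite("pics/crop3.png",C[:,:,::-1]); print(T.current_t(),p,x0,y0)
for n in("top","side"):
    im=vision.snapshot(n);print(n,[(np.round(d["at"],4).tolist(),round(d["score"],2)) for d in models.mark_of("treadle_press",n)[:2]])
E
```

```text
0.025 [176.32903252 281.79485902]
0.006 [176.47835612 264.01596738]
0.0 [176.52661261 258.27041232]
[-8.03955558e-05  6.88131621e-01  7.25585877e-01  1.73810141e-05] [ 0.06313523 -0.15699141 -0.58317418]
14.65 [ 0.52789755 -0.12102789  0.20007974] 249 166
top [([0.5314, -0.1243, 0.0314], 0.78)]
side [([0.5272, -0.1182, 0.0333], 0.97)]
```

View pics/crop3.png

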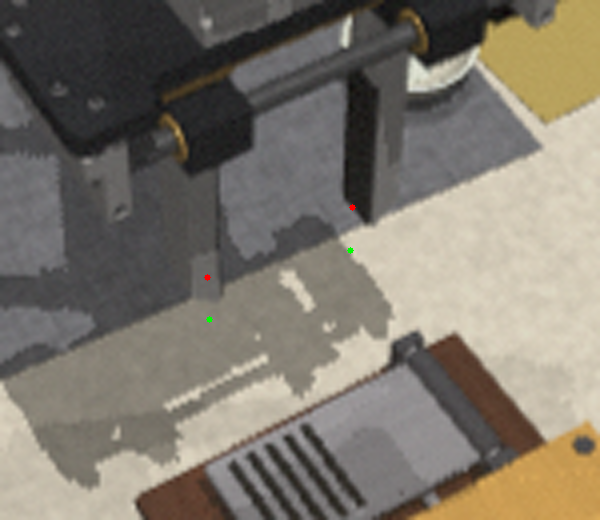

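The picture shows the fingertips ending almost at the reported TCP: the right pad's bottom is at about (360,209) and the TCP dot at (352,207). Both this and the treadle contact put the real tool about 21 mm shorter than nominal. I'll lower the grasp command by that much and reference the depth to the stone standing on the table, which makes it independent of the offset. The treadle is at its stop (mark z about 0.032). Now the pick.

```bash
cat >> h.py <<'E'
BOX=np.array([.5707,-.2330,.0525]); S=(.4568,.1193,-.38); E0=.0595
E
python3 - <<'E'
from h import *
q=down(S[2])
r.move_to([S[0],S[1],.2],q)
r.move_l([S[0],S[1],E0+.035],vel=.2)
g=r.move_l([S[0],S[1],E0],vel=.08,guard=10); print("guard",g,T.current_ee_pos())
gripper_to(.0,40)
e0=T.current_ee_pos(); f=T.current_wrist_force(); print("open",T.current_opening(),T.current_finger_force(),e0,f,T.current_t())
np.save("e0.npy",e0)
r.move_l([S[0],S[1],E0+.13],vel=.15)
print(T.current_opening(),T.current_wrist_force()-f)
r.move_l([BOX[0],BOX[1],E0+.13],rot=down(BOX[2]),vel=.2)
r.move_l([BOX[0],BOX[1],E0+.09],vel=.1)
r.hold(.3)
print(T.current_ee_pos()-[BOX[0],BOX[1],e0[2]],T.current_wrist_force(),T.current_opening(),T.current_t())
for n in("side","top"):
    im=vision.snapshot(n); cv2.imwrite(f"pics/{n}4.png",im[:,:,::-1])
    print(n,[(np.round(d["at"],4).tolist(),round(d["score"],2)) for d in models.mark_of("seal_foot",n)[:3]])
    for d in models.regions_of("seal_center",n):
        cy,cx=[a.mean() for a in np.nonzero(d["pixels"])]; print(d["score"],d["pixels"].sum(),cx,cy)
    if n=="side":cv2.imwrite("pics/crop4.png",cv2.resize(im[220:370,300:460],(640,600),interpolation=cv2.INTER_CUBIC)[:,:,::-1])
E
```

```text
guard False [0.45730145 0.11938231 0.05998951]
open 0.023625217263866818 39.932345151901245 [0.45685523 0.11929998 0.05960114] [0.05021764 1.00982674 0.85500352] 17.7417
0.023962260524022182 [-0.62865398 -0.62741544 -2.65682065]
[ 0.00032623 -0.00017918  0.09054643] [-0.19233679 -0.68012858 -1.91947632] 0.02397255304230667 21.6083
side [([0.5672, -0.2351, 0.0901], 0.98), ([0.5584, 0.2145, -0.0001], 0.78), ([0.7144, 0.2839, 0.0013], 0.26)]
0.85 627 253.31419457735248 152.896331738437
0.74 1110 322.85045045045047 288.272972972973
0.71 1066 388.3977485928705 303.28517823639777
top [([0.5684, -0.2303, 0.0911], 0.63), ([0.5591, 0.2122, 0.0032], 0.55)]
0.71 471 225.5053078556263 223.0063694267516
0.55 414 464.67632850241546 214.33333333333334
```

View pics/crop4.png

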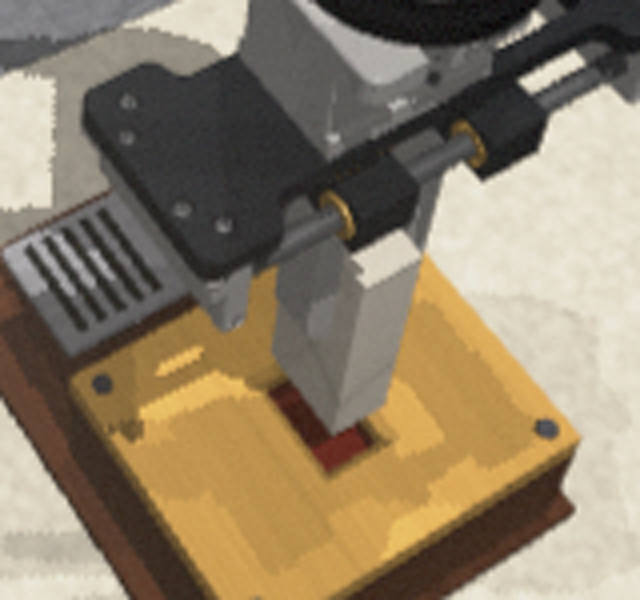

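The stone is held upright over the slot. Its foot corners are at crop (275,352), (337,432) and (390,392), with red pad visible below. I'll work out its offset from the slot in the same camera.

```bash
python3 - <<'E'
from h import *
z=.0905
im=vision.snapshot("side")
uv=np.array([[275,352],[337,432],[390,392]])/4+[300,220]
W=np.array([ray("side",u,z) for u in uv]); print(W)
e=T.current_ee_pos(); B=block(e[0],e[1],BOX[2],.024,.04,z,z)[:4]; P=(proj("side",B)-[300,220])*4; print("pred foot corners crop px\n",P)
# stone colour mask fit
for d in models.regions_of("seal_center","side"):
    m=d["pixels"]; u=[a.mean() for a in np.nonzero(m)][::-1]
    if abs(u[0]-388)<12 and abs(u[1]-303)<15:
        print(fit({"side":m.astype(float)},(.024,.04,z,z+.105),(e[0],e[1],[BOX[2]])))
        ys,xs=np.nonzero(m); print(xs.min(),xs.max(),ys.min(),ys.max())
# slot inner (side): red pad pixels vs stone not visible; use slot centre from earlier pic
s=cv2.imread("pics/side1.png"); g=cv2.cvtColor(s,cv2.COLOR_BGR2HSV)
u=proj("side",[*BOX[:2],.056])[0]; print("shutter-level slot centre px",u)
m=((g[...,1]<60)&(g[...,2]>90)).astype(np.uint8); k,l,st,ce=cv2.connectedComponentsWithStats(m)
i=min(range(1,k),key=lambda i:np.hypot(*(ce[i]-u))); print(st[i],ce[i],cv2.minAreaRect(np.argwhere(l==i)[:,::-1].astype(np.float32)))
E
```

```text
[[ 0.56075639 -0.2152759   0.0905    ]
 [ 0.56312608 -0.25307999  0.0905    ]
 [ 0.58900613 -0.24901542  0.0905    ]]
pred foot corners crop px
 [[329.95007903 437.30762579]
 [265.5704693  352.12913225]
 [383.19702412 405.61088104]
 [317.88661817 322.38602701]]
(array([ 0.57007187, -0.23387241, -0.08157282]), np.float64(0.4370574642434477))
368 403 279 328
shutter-level slot centre px [378.68377028 325.65660643]
[367 311  26  27 350] [379.80857143 324.00857143] ((379.8800354003906, 323.84002685546875), (26.400001525878906, 14.0), 53.13010025024414)
```

Both the stone and the slot show the same image bias, about (+1 to 2, -1.6) px, so their relative error is only about 1 mm. I'll descend under guard.

```bash
python3 - <<'E'
from h import *
e0=np.load("e0.npy"); b=T.current_wrist_force(); m0=T.current_torque()
x,y=BOX[:2]
for h in (.074,.070,.067,.064,.061,.058,.055,.052,.049):
    g=r.move_l([x,y,e0[2]+h],vel=.04,guard=8)
    f=T.current_wrist_force()-b; e=T.current_ee_pos()
    print(g,h,np.round((e-[x,y,e0[2]])*1e3,2),np.round(f,1),np.round(T.current_torque()-m0,2))
    if g or f[2]>6: break
print(T.current_t(),T.current_opening())
E
```

```text
False 0.074 [-9.000e-02  7.000e-02  7.367e+01] [-0.4 -0.1  1. ] [-0.1   0.03 -0.  ]
False 0.07 [-0.14  0.08 69.77] [-0.3 -0.3  1.5] [-0.02  0.    0.06]
False 0.067 [-0.15  0.07 66.82] [-1.   0.3  1. ] [-0.06  0.03 -0.02]
False 0.064 [ 2.400e-01 -1.000e-02  6.386e+01] [-0.   0.4  1. ] [-0.02 -0.13  0.02]
False 0.061 [ 0.26 -0.   60.85] [0.3 0.7 0.1] [-0.03 -0.27 -0.01]
False 0.058 [ 2.500e-01 -2.000e-02  5.781e+01] [ 1.4 -0.3  0.6] [-0.02 -0.4   0.03]
False 0.055 [ 0.27  0.   54.82] [0.4 0.7 0. ] [-0.1  -0.45  0.04]
False 0.052 [2.400e-01 1.000e-02 5.179e+01] [2.  0.1 0.2] [-0.07 -0.54  0.01]
False 0.049 [ 2.30e-01 -3.00e-02  4.88e+01] [ 2.6  0.8 -0. ] [-0.01 -0.68  0.02]
24.5583 0.024054559458259468
```

It went cleanly into the slot, with a slight +x side load. I'll ease over by 0.7 mm, then press the pad to half travel and watch the force.

```bash
python3 - <<'E'
from h import *
e0=np.load("e0.npy")
x,y=BOX[:2]
def rep(t):
    f=np.mean([T.current_wrist_force() for _ in range(3)],0); e=T.current_ee_pos()
    print(t,np.round((e-[x,y,e0[2]])*1e3,2),np.round(f,1),np.round(T.current_torque(),2),round(T.current_opening(),5)); return f
r.move_l([x+.0007,y,e0[2]+.049],vel=.02); r.hold(.2); rep("shift")
for h in (.048,.047,.046,.045,.044,.043,.042,.041,.040):
    r.move_l([x+.0007,y,e0[2]+h],vel=.02); r.hold(.15); f=rep(h)
    if f[2]>6.0: break
print(T.current_t())
E
```

```text
shift [ 0.32  0.05 48.94] [ 1.   0.5 -2.2] [-0.12 -0.09  0.04] 0.02335
0.048 [ 0.38  0.1  47.93] [-0.1 -0.7 -2.5] [-0.04  0.    0.02] 0.02388
0.047 [ 6.200e-01 -2.000e-02  4.697e+01] [ 0.2  0.6 -2.2] [-0.03  0.04  0.04] 0.02389
0.046 [ 0.78 -0.05 46.07] [ 0.  -0.5 -2.5] [-0.11  0.02 -0.06] 0.02405
0.045 [ 7.700e-01 -3.000e-02  4.528e+01] [1.  0.4 1.7] [-0.06  0.11  0.03] 0.024
0.044 [ 0.76 -0.05 44.13] [-0.5  0.6  1.8] [-0.02  0.18  0.03] 0.02426
0.043 [ 0.78 -0.06 43.08] [-0.5  0.1  3.5] [-0.04  0.19  0.01] 0.02424
0.042 [ 0.79 -0.05 42.1 ] [-0.7  1.   4. ] [-0.02  0.17  0.04] 0.02405
0.041 [ 0.78 -0.06 41.11] [0.1 0.3 3.9] [-0.01  0.26  0.04] 0.024
0.04 [ 7.700e-01 -4.000e-02  4.009e+01] [-1.  -1.2  5.1] [-0.02  0.25 -0.01] 0.0237
28.6083
```

The pad gave at 46 mm and the force is now about 7.4 N net at 40 mm, which is half travel. One last look before handing in.

```bash
python3 - <<'E'
from h import *
r.hold(.3)
f=np.mean([(r.hold(.05),T.current_wrist_force())[1] for _ in range(8)],0); print("net pad force",f[2]+2.35,T.current_ee_pos(),T.current_finger_force())
im=vision.snapshot("side"); cv2.imwrite("pics/side5.png",im[:,:,::-1])
print([(np.round(d["at"],4).tolist(),round(d["score"],2)) for t in("treadle_press","seal_foot") for d in models.mark_of(t,"side")[:2]],T.current_t())
E
```

```text
net pad force 7.336619927764232 [ 0.57148247 -0.23305049  0.09962691] 39.93331968784332
[([0.5306, -0.1167, 0.0333], 0.98), ([0.5712, -0.2361, 0.0378], 0.78), ([0.5598, 0.2111, 0.0011], 0.64)] 29.4583
```

View pics/side5.png

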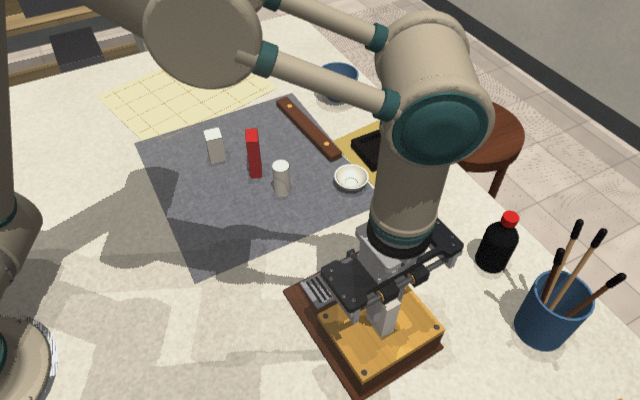

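The stone stands upright in the slot at (383,315), and the treadle is level at (320,288). The square stone (213,146), red stone (254,153), round stone (281,178), paperweight (308,128) and dish (351,178) are all where they started.

```bash
python3 -c "
from plant import r
print(r.sign_off())"
```

```text
the job is handed in; nothing more can be done
None
```

The job is handed in at about 29.5 s: the treadle is at its stop with the shutter open, and the white oblong stone is held upright in the slot, pressing the ink pad about 6 mm (about 7.3 N), with nothing else moved.

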